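# Rack the flap-disc packs by height

## Robot

A 6-joint arm with a two-finger parallel gripper is mounted at the origin on the work surface. World frame = base frame: x ahead of the robot, y to its left, z up, the work surface at z = 0. Lengths are in m, angles in rad, forces in N, time in s.
With the tool pointing down it reaches from about 0.35 to 0.775 m from the base axis. Payload 7.3 kg.
Tool frame: the origin (TCP) lies at the very end of the fingers, on their centre line; the grasp point (between the pads) lies 19 mm behind it (robot.tcp_to_grasp is the z of the grasp point in the tool frame, in m); z points along the fingers, y is the line along which they close (so a half turn about z gives the same grasp; the last joint's range is limited). The gripper opens to 92 mm and grips with 3 to 60 N. Pads are 19 mm wide; open, the fingers measure 130 mm over their backs; the gripper's body (75 mm by 190 mm) begins 47 mm behind the grasp point.
Start: joints at [0.972, 0.342, 1.524, -0, 1.275, -0.146], TCP at [0.23, 0.472, 0.227] pointing down, gripper open.
Joint ranges: [-2.53, 2.53], [-0.77, 2.02], [0.04, 2.7], [-1, 4.14], [0.28, 2.66], [-3.11, 3.11]. Speed limits (rad/s): [2.57, 2.57, 3.14, 3.14, 3.14, 3.14].

## Interface

Orientations are given as [roll, pitch, yaw] about the fixed x, y, z axes, in that order (R = Rz(yaw) Ry(pitch) Rx(roll)).
In Python, from cell import monitor, read_camera, get_calibration, job, robot gives the robot as it stands. The module is installed in compiled form; this text tells all that it offers.
- The arm moves only by the tool send_rows, never from a script. Its argument "targets" is a list of rows, each an object with "translation": the shift along the tool's x, y, z in cm, a list of three; "spin": the turn about the tool's z in degrees; "jaw": the opening, from 0 (shut) to 1 (fully open). A call has exactly 5 rows; each row is the pose to reach, as a shift and turn from the pose commanded when the call began, along the tool's axes at that moment; what a row does not reach only later rows make up. A row lasts 1/10 s, in which the tool goes at most 50 mm and 8.59 degrees, less where a joint would pass 70% of its speed; a pose out of reach is approached as far as the arm can. A call with a gripper value outside its range is refused whole. The fingers move at their own pace and stop on an object; "force" is the grip in N (left out, the last holds). Time passes only in rows, so rows that repeat a pose let the fingers close, or fill a call up. It gives the time, the measured TCP pose, the force, the opening and the grip force at its end, in the units of the state.
- monitor.observe(): the state, without advancing time (a new reading comes with each control period).
- read_camera(name): name is "scene" or "side" or "wrist"; returns (picture, depth): 420x560x3 uint8, red, green, blue; 420x560 float32, m along the optical axis (not along the pixel's ray), 0 where there is no reading.
- get_calibration(name): a dict with "intrinsics" (3x3 intrinsics, pixels), "D" ([k1, k2, p1, p2, k3] as OpenCV has them; the pictures are not rectified), "origin" and "orientation" of the camera in the world; the wrist camera has in their place "hand_eye" (4x4, takes a point from camera to tool coordinates, whose origin is the TCP and whose axes are the flange's). Camera axes: x right, y up, looking along -z (the intrinsics and any distortion apply to the point x, -y, -z); pixel columns grow to the right and rows downward; lengths in m; the calibration is good to about 2 mm. A picture is of the moment at which its call begins: read the wrist's pose just before it. get_calibration takes no time and is no camera call.
- job.hand_in(): hands the job in; it is judged then, once.
The state is a dict: "time": time; "qpos": joint angles; "qvel": joint speeds; "joint_efforts": joint torques, N m; "tool_pos": TCP position; "tool_rot": TCP orientation; "contact_force": force on the tool from outside, world axes, zero at the start; "torque": the same for the moment, N m; "opening": finger opening in m; "grip_force": force on a finger pad.
Only numpy, scipy, OpenCV 4.12 (cv2) and the standard library are available. Lean on these libraries where they do the work, as an engineer would, in place of code of your own. Each camera call takes 0.05 s, during which the arm holds its last target. There are 200 camera calls.

## Task

Put the four loose packs of small flap discs into the round cutouts of the black foam row, one pack in each cutout, in order of height: the shortest in the cutout next to the red end block, rising to the tallest at the grey end. Each must stand upright, fully down in its cutout; set them down rather than dropping or throwing them, and leave the packs released and at rest.

Things in the scene. Friction and masses are not known exactly. Their poses are not given: they have to be found in the camera images.
- pack_pink: Shortest pack: an upright stack of 2 pink flap discs fixed together, a plain cylinder 50 mm across and 28 mm high, about 56 g (x 0.7 to 1.4), loose; at the start it stands on the bench between the robot and the foam row. Pale stripe at the foot of each disc, small pale hub with a dark hole on top. Origin: centre of its underside; z up along its axis.
- pack_blue: Second shortest pack: an upright stack of 3 blue flap discs fixed together, a plain cylinder 50 mm across and 42 mm high, about 84 g (x 0.7 to 1.4), loose; at the start it stands on the bench between the robot and the foam row. Pale stripe at the foot of each disc, small pale hub with a dark hole on top. Origin: centre of its underside; z up along its axis.
- pack_brown: Second tallest pack: an upright stack of 4 brown flap discs fixed together, a plain cylinder 50 mm across and 56 mm high, about 112 g (x 0.7 to 1.4), loose; at the start it stands on the bench between the robot and the foam row. Pale stripe at the foot of each disc, small pale hub with a dark hole on top. Origin: centre of its underside; z up along its axis.
- pack_green: Tallest pack: an upright stack of 5 green flap discs fixed together, a plain cylinder 50 mm across and 70 mm high, about 140 g (x 0.7 to 1.4), loose; at the start it stands on the bench between the robot and the foam row. Pale stripe at the foot of each disc, small pale hub with a dark hole on top. Origin: centre of its underside; z up along its axis.
- foam_a: black rigid foam block at one end of the row (the -y end), fixed, 96 mm (x, across the row) by 83 mm (y, along the row) by 20 mm high, with a round cutout 62 mm wide and 10 mm deep in its middle (pale yellow floor). It lies on a 4 mm tray: foam top 24 mm, cutout floor 14 mm above the bench. Origin: centre of its underside, 10 mm below the cutout floor; z up.
- foam_b: black rigid foam block second from the -y end, fixed, 96 mm (x, across the row) by 83 mm (y, along the row) by 20 mm high, with a round cutout 62 mm wide and 10 mm deep in its middle (pale yellow floor). It lies on a 4 mm tray: foam top 24 mm, cutout floor 14 mm above the bench. Origin: centre of its underside, 10 mm below the cutout floor; z up.
- foam_c: black rigid foam block third from the -y end, fixed, 96 mm (x, across the row) by 83 mm (y, along the row) by 20 mm high, with a round cutout 62 mm wide and 10 mm deep in its middle (pale yellow floor). It lies on a 4 mm tray: foam top 24 mm, cutout floor 14 mm above the bench. Origin: centre of its underside, 10 mm below the cutout floor; z up.
- foam_d: black rigid foam block at the other end of the row (the +y end), fixed, 96 mm (x, across the row) by 83 mm (y, along the row) by 20 mm high, with a round cutout 62 mm wide and 10 mm deep in its middle (pale yellow floor). It lies on a 4 mm tray: foam top 24 mm, cutout floor 14 mm above the bench. Origin: centre of its underside, 10 mm below the cutout floor; z up.
- end_red: red end block, fixed, 96 x 22 x 30 mm high, on the tray beside foam_a or foam_d (it changes), its centre 55 mm from that foam block's; its top 34 mm above the bench. A grey block of the same size is at the other end. The foam blocks form a straight row, pitch 84 mm. Origin: centre of its underside; x across the row, y along it.
There are look-alikes about, which are no part of the job. What is shaped like the pack_pink but orange or turquoise is not meant.

How it is judged:
By the outcome, as a careful person would: the job done as asked, in the order asked, and still so for the second after the job is handed in, with the robot touching nothing.
It also fails if it takes over 99 s, if anything falls off the work surface, if the arm or the gripper's body presses on something with over 40 N, if the wrist force passes 120 N, or if a joint passes its speed limit or range.

## Working session

There is one attempt and no reset: what is moved stays moved. The work goes in short steps, Python scripts to look and compute and a tool call to move; the robot and the scene stay as the last step left them, time stands still between calls to the robot, and variables do not carry over. Pictures are saved under pics/ and viewed, at most 14 in all, crops included, and the job is handed in when it is done.

Besides the shell and the picture viewer there is one more tool, called after "Emit:" as name(argument=value, ...) on one line, values as JSON. send_rows: Moves the arm, as the interface text tells. Its arguments: {"type":"object","properties":{"targets":{"type":"array"},"force":{"type":"number"}},"required":["targets"]}

```bash
mkdir -p pics
cat > h.py <<'E'
import numpy as np, cv2
from scipy.spatial.transform import Rotation as Ro
from cell import monitor, read_camera, get_calibration, job, robot
def cam(name, st=None):
    c=get_calibration(name); K=np.array(c["intrinsics"],float); D=np.array(c["D"],float)
    if name=="wrist":
        T=np.eye(4); T[:3,:3]=Ro.from_euler('xyz',st["tool_rot"]).as_matrix(); T[:3,3]=st["tool_pos"]
        T=T@np.array(c["hand_eye"]); return K,D,T[:3,:3],T[:3,3]
    o=np.array(c["orientation"],float)
    R=o if o.shape==(3,3) else Ro.from_euler('xyz',o).as_matrix()
    return K,D,R,np.array(c["origin"],float)
def rays(uv,C):
    K,D,R,o=C
    p=cv2.undistortPoints(np.array(uv,float).reshape(-1,1,2),K,D).reshape(-1,2)
    return np.c_[p[:,0],-p[:,1],-np.ones(len(p))]@R.T
def onplane(uv,z,C):
    d=rays(uv,C); o=C[3]; return o+d*((z-o[2])/d[:,2])[:,None]
def depthpts(uv,dep,C):
    d=rays(uv,C); uv=np.array(uv,int).reshape(-1,2); return C[3]+d*dep[uv[:,1],uv[:,0]][:,None]
E
python3 - <<'E'
from h import *
st=monitor.observe(); print(st)
for n in("scene","side","wrist"):
    im,d=read_camera(n); np.savez(n+"0.npz",im=im,d=d); cv2.imwrite(f"pics/{n}0.png",im[:,:,::-1])
    print(n,get_calibration(n))
E
```

```text
{'time': 0.0, 'qpos': array([ 9.72027368e-01,  3.42742857e-01,  1.52504312e+00, -7.79922593e-06,
        1.27538777e+00, -1.45969738e-01]), 'qvel': array([-0.00126998, -0.00082653, -0.00183236, -0.00122274, -0.00126333,
        0.00099427]), 'joint_efforts': array([ 5.39196208e-04, -4.31237841e+01, -2.44216526e+01,  7.16839987e-02,
        5.60571975e-02, -1.27348708e-04]), 'tool_pos': array([0.22940979, 0.47176142, 0.2260254 ]), 'tool_rot': array([-3.14002729e+00, -2.22594538e-04,  2.68879554e+00]), 'contact_force': array([-0.11887355, -1.13094669,  0.14669096]), 'torque': array([-0.00261176, -0.00532872,  0.00289146]), 'grip_force': 0.0, 'opening': 0.09215591051438762}
scene {'intrinsics': array([[513.95762149,   0.        , 287.97246698],
       [  0.        , 513.95762149, 216.7585531 ],
       [  0.        ,   0.        ,   1.        ]]), 'D': array([-0.08223365,  0.        ,  0.        ,  0.        ,  0.        ]), 'origin': array([ 0.91577195, -0.56921514,  0.77970289]), 'orientation': array([0.78787539, 0.00658865, 0.62765556])}
side {'intrinsics': array([[454.3788515 ,   0. 
[... 236 characters left out ...]
 -0.60147632,  0.76810078]), 'orientation': array([ 0.74471246, -0.00659271, -0.27680114])}
wrist {'intrinsics': array([[304.96030195,   0.        , 280.66292374],
       [  0.        , 304.96030195, 209.52682673],
       [  0.        ,   0.        ,   1.        ]]), 'D': array([-0.06609022,  0.        ,  0.        ,  0.        ,  0.        ]), 'hand_eye': array([[-3.99434993e-04,  9.61822877e-01,  2.73672422e-01,
         7.42422713e-02],
       [ 9.99999598e-01,  1.64579730e-04,  8.81120145e-04,
        -4.94340419e-04],
       [ 8.02440579e-04,  2.73672664e-01, -9.61822556e-01,
        -1.57843952e-01],
       [ 0.00000000e+00,  0.00000000e+00,  0.00000000e+00,
         1.00000000e+00]])}
```

View pics/scene0.png

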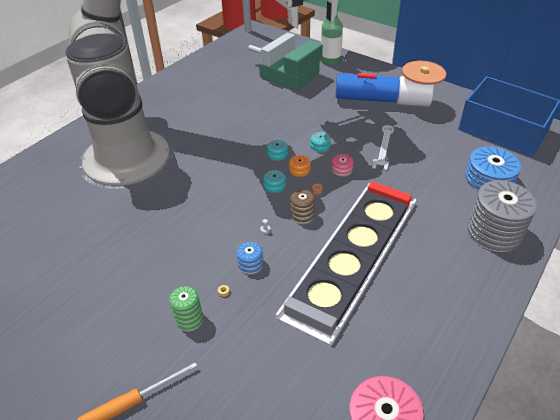

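View pics/side0.png

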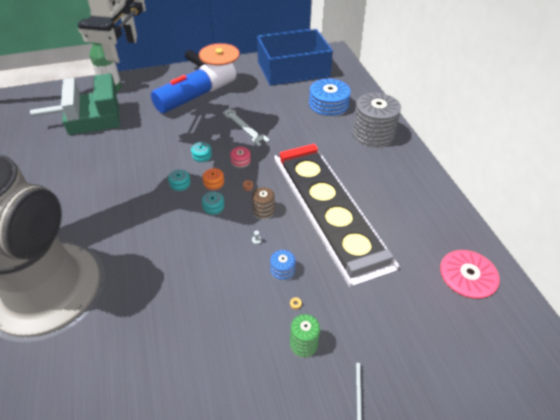

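Scene picture: the packs are pink (343,163), brown (302,207), blue (250,257) and green (186,308). The cutouts run from (379,211) beside the red block (390,192) to (324,295) at the grey end.

Things that could be mistaken for what I want:
- **Turquoise packs:** (277,149), (320,141), (274,180)
- **Orange pack:** (300,165)
- **Large discs:** pink (385,405), blue (494,167)

In the side picture pink is at (240,157), brown (264,203), blue (283,264) and green (305,335).

Run:
```python
from h import *
seeds={"scene":dict(pink=(343,163),brown=(302,207),blue=(250,257),green=(186,308)),"side":dict(pink=(240,157),brown=(264,203),blue=(283,264),green=(305,335))}
H=dict(pink=.028,blue=.042,brown=.056,green=.070)
hol={"scene":[(379,211),(362,236),(344,264),(324,295)],"side":[(308,169),(322,191),(339,216),(357,244)]}
for n in("scene","side"):
    z=np.load(n+"0.npz"); im,d=z["im"],z["d"]; C=cam(n)
    yy,xx=np.mgrid[0:420,0:560]; uv=np.c_[xx.ravel(),yy.ravel()]
    P=depthpts(uv,d,C).reshape(420,560,3)
    for k,(u,v) in seeds[n].items():
        w=(abs(xx-u)<32)&(abs(yy-v)<36)&(d>0)
        t=w&(abs(P[...,2]-H[k])<.004)
        if t.sum()<20: print(n,k,"few",P[v,u]);continue
        # keep points within 40mm of seed pixel cast at the top
        s=onplane([(u,v)],H[k],C)[0]
        t&=np.hypot(P[...,0]-s[0],P[...,1]-s[1])<.05
        nc,lab,stt,_=cv2.connectedComponentsWithStats(t.astype(np.uint8)); b=1+np.argmax(stt[1:,4]); q=P[lab==b]
        (c0,c1),r=cv2.minEnclosingCircle(q[:,:2].astype(np.float32))
        print(n,k,"top",np.round([c0,c1,r],4),"zmax",P[w&t][:,2].mean().round(4), "mean",q.mean(0).round(4))
    hsv=cv2.cvtColor(im,cv2.COLOR_RGB2HSV)
    for i,(u,v) in enumerate(hol[n]):
        m=((hsv[...,0]>18)&(hsv[...,0]<38)&(hsv[...,1]>40)&(hsv[...,2]>120)&(abs(xx-u)<25)&(abs(yy-v)<20))
        nc,lab,stt,_=cv2.connectedComponentsWithStats(m.astype(np.uint8));b=1+np.argmax(stt[1:,4])
        px=np.c_[xx[lab==b],yy[lab==b]]; W=onplane(px,.014,C)
        (c0,c1),r=cv2.minEnclosingCircle(W[:,:2].astype(np.float32))
        print(n,"hole",i,np.round([c0,c1,r],4),"mean",W.mean(0).round(4),"depth z",np.median(P[lab==b][:,2]).round(4))
    # other low objects in workspace
```

```text
scene pink top [0.4599 0.2655 0.0248] zmax 0.0277 mean [0.4611 0.2638 0.0277]
scene brown top [0.4729 0.0817 0.0244] zmax 0.0554 mean [0.4746 0.0797 0.0555]
scene blue top [ 0.4703 -0.0889  0.025 ] zmax 0.0414 mean [ 0.4701 -0.0899  0.0414]
scene green top [ 0.4599 -0.2536  0.0251] zmax 0.0687 mean [ 0.4616 -0.255   0.0687]
scene hole 0 [0.6066 0.1767 0.0305] mean [0.6071 0.1772 0.014 ] depth z 0.0143
scene hole 1 [0.6157 0.094  0.0307] mean [0.6159 0.0931 0.014 ] depth z 0.0141
scene hole 2 [0.6239 0.0102 0.0306] mean [0.6241 0.0094 0.014 ] depth z 0.0141
scene hole 3 [ 0.6326 -0.0738  0.0308] mean [ 0.6325 -0.0741  0.014 ] depth z 0.0138
side pink top [0.4579 0.2673 0.0253] zmax 0.0291 mean [0.4582 0.2633 0.0291]
side brown top [0.4706 0.0821 0.0256] zmax 0.0571 mean [0.4703 0.0799 0.0571]
side blue top [ 0.4672 -0.0881  0.0255] zmax 0.0429 mean [ 0.4661 -0.0904  0.0429]
side green top [ 0.4586 -0.2532  0.0253] zmax 0.0707 mean [ 0.4576 -0.2552  0.0707]
side hole 0 [0.6092 0.1811 0.0319] mean [0.6086 0.181  0.014 ] depth z 0.0176
side hole 1 [0.6176 0.0971 0.0324] mean [0.6176 0.0974 0.014 ] depth z 0.0175
side hole 2 [0.6265 0.0131 0.0325] mean [0.6261 0.0133 0.014 ] depth z 0.0174
side hole 3 [ 0.6346 -0.0713  0.0326] mean [ 0.6346 -0.0705  0.014 ] depth z 0.0168
```

```bash
python3 -c "
import cv2
a=cv2.imread('pics/scene0.png')[120:320,160:430]
cv2.imwrite('pics/crop.png',cv2.resize(a,None,fx=2.9,fy=2.9,interpolation=cv2.INTER_CUBIC))"
```

```text
(no output)
```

View pics/crop.png

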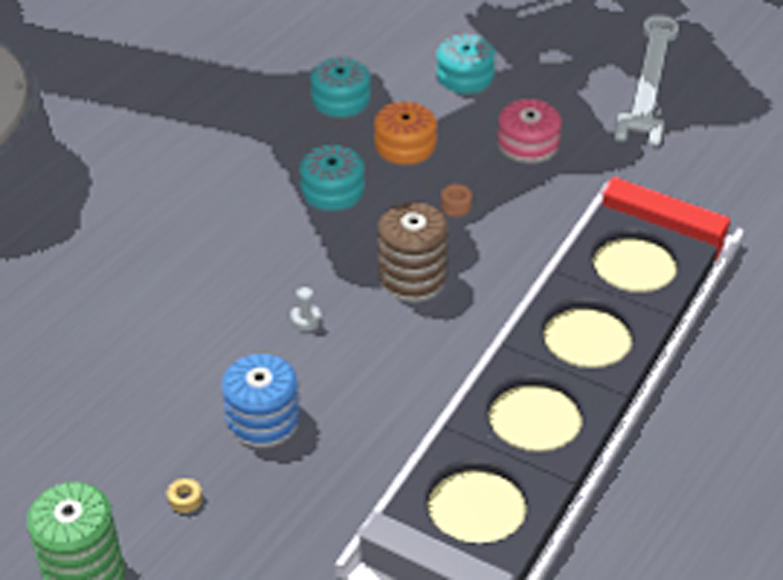

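```bash
cat >> h.py <<'E'
def go(x,y,z,yaw=95.84):
    s=monitor.observe(); R=Ro.from_euler('xyz',s["tool_rot"]).as_matrix()
    d=R.T@(np.array([x,y,z])-s["tool_pos"])*100; sp=-((yaw-np.degrees(s["tool_rot"][2])+90)%180-90)
    print("shift cm",d.round(2),"spin",round(sp,2),"pos",s["tool_pos"].round(4),"rot",s["tool_rot"].round(3),"open",round(s["opening"],4),"grip",round(s["grip_force"],1),"t",round(s["time"],2),"F",s["contact_force"].round(1))
E
python3 - <<'E'
from h import *
for n,l in(("scene",[(277,149),(320,141),(274,180),(300,165)]),("side",[(179,176),(201,149),(213,199),(213,175)])):
    print(onplane(l,.028,cam(n)).round(3)[:,:2].tolist())
print(onplane([(317,188),(265,228),(224,291),(383,165)],.005,cam("scene")).round(3).tolist())
go(.4595,.265,.15)
E
```

```text
[[0.312, 0.21], [0.378, 0.297], [0.374, 0.115], [0.391, 0.193]]
[[0.301, 0.224], [0.368, 0.309], [0.365, 0.127], [0.38, 0.205]]
[[0.454, 0.171, 0.005], [0.435, 0.003, 0.005], [0.473, -0.171, 0.005], [0.536, 0.331, 0.005]]
shift cm [-29.73  -8.53   7.63] spin 58.22 pos [0.2295 0.4719 0.2262] rot [-3.14  -0.     2.689] open 0.0917 grip 0.0 t 0.15 F [ 0.  -0.7 -0.6]
```

The crop confirms it: pink is the 2-disc pack at crop (529,128), with orange and turquoise packs beside it and nothing in the finger paths. Moving above pink.

Emit:
send_rows(targets=[{"translation": [-5, -1.5, 1], "spin": 8, "jaw": 0.78}, {"translation": [-10, -3, 2.5], "spin": 16, "jaw": 0.78}, {"translation": [-15, -4.5, 4], "spin": 24, "jaw": 0.78}, {"translation": [-20, -6, 5], "spin": 32, "jaw": 0.78}, {"translation": [-24, -7, 6], "spin": 40, "jaw": 0.78}], force=15)

```text
time: 0.65
tool_pos: [0.4104, 0.3073, 0.1679]
tool_rot: [-3.141, -0.0, 1.985]
contact_force: [-0.4, 1.1, 0.1]
opening: 0.0719
grip_force: 0.0
```

```bash
python3 -c "
from h import *
go(.4595,.265,.15)"
```

```text
shift cm [-5.84  2.79  1.79] spin 17.9 pos [0.4104 0.3073 0.1679] rot [-3.141 -0.     1.985] open 0.0719 grip 0.0 t 0.65 F [-0.4  1.1  0.1]
```

Emit:
send_rows(targets=[{"translation": [-3, 1.4, 0.9], "spin": 8, "jaw": 0.78}, {"translation": [-5.84, 2.79, 1.79], "spin": 16, "jaw": 0.78}, {"translation": [-5.84, 2.79, 1.79], "spin": 17.9, "jaw": 0.78}, {"translation": [-5.84, 2.79, 1.79], "spin": 17.9, "jaw": 0.78}, {"translation": [-5.84, 2.79, 1.79], "spin": 17.9, "jaw": 0.78}])

```text
time: 1.15
tool_pos: [0.4585, 0.267, 0.1504]
tool_rot: [-3.141, -0.0, 1.68]
contact_force: [-0.5, -0.1, 0.2]
opening: 0.0716
grip_force: 0.0
```

```bash
python3 -c "
from h import *
st=monitor.observe()
im,d=read_camera('wrist');cv2.imwrite('pics/w1.png',im[:,:,::-1])
C=cam('wrist',st);yy,xx=np.mgrid[0:420,0:560];P=depthpts(np.c_[xx.ravel(),yy.ravel()],d,C).reshape(420,560,3)
t=(abs(P[...,2]-.028)<.005)&(np.hypot(P[...,0]-.4595,P[...,1]-.265)<.04)&(d>0)
q=P[t];print(len(q),q.mean(0) if len(q) else 0,cv2.minEnclosingCircle(q[:,:2].astype(np.float32)) if len(q) else 0)
go(.4595,.265,.014)"
```

```text
2002 [0.45766336 0.26859564 0.02761862] ((0.45765888690948486, 0.2673872411251068), 0.025062335655093193)
shift cm [-0.24  0.09 13.66] spin 0.42 pos [0.4583 0.2672 0.1506] rot [-3.142 -0.     1.68 ] open 0.0715 grip 0.0 t 1.2 F [0.4 0.  1.2]
```

View pics/w1.png

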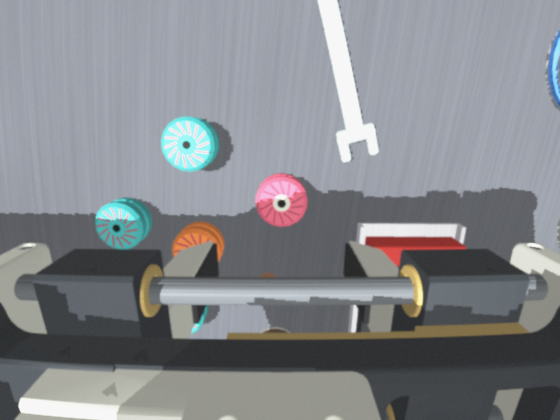

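The wrist picture shows pink at (281,203), centred between the open fingers with the orange pack (198,243) clear. It measures (0.458, 0.267), which agrees with the other views. Descending.

Emit:
send_rows(targets=[{"translation": [0, 0, 4.5], "spin": 0, "jaw": 0.78}, {"translation": [0, 0, 9], "spin": 0, "jaw": 0.78}, {"translation": [0, 0, 12], "spin": 0, "jaw": 0.78}, {"translation": [0, 0, 13.6], "spin": 0, "jaw": 0.78}, {"translation": [0, 0, 13.6], "spin": 0, "jaw": 0.78}])

```text
time: 1.7
tool_pos: [0.4568, 0.2669, 0.0125]
tool_rot: [-3.137, 0.001, 1.68]
contact_force: [-0.1, 0.7, 0.5]
opening: 0.0718
grip_force: 0.0
```

Emit:
send_rows(targets=[{"translation": [0, 0, 0], "spin": 0, "jaw": 0.4}, {"translation": [0, 0, 0], "spin": 0, "jaw": 0.4}, {"translation": [0, 0, 0], "spin": 0, "jaw": 0.4}, {"translation": [0, 0, 0], "spin": 0, "jaw": 0.4}, {"translation": [0, 0, 0], "spin": 0, "jaw": 0.4}], force=15)

```text
time: 2.2
tool_pos: [0.4594, 0.2673, 0.0157]
tool_rot: [3.139, -0.001, 1.678]
contact_force: [-1.2, 1.0, 6.3]
opening: 0.0498
grip_force: 15.0
```

```bash
python3 -c "
from h import *
go(.6079,.179,.08)"
```

```text
shift cm [-10.36  13.83  -6.41] spin 0.32 pos [0.4594 0.2673 0.0157] rot [ 3.139e+00 -1.000e-03  1.678e+00] open 0.0498 grip 15.0 t 2.2 F [-1.2  1.   6.3]
```

Emit:
send_rows(targets=[{"translation": [0, 0, -2.5], "spin": 0, "jaw": 0.4}, {"translation": [0, 0, -6], "spin": 0, "jaw": 0.4}, {"translation": [0, 0, -9], "spin": 0, "jaw": 0.4}, {"translation": [-2, 3, -9], "spin": 0, "jaw": 0.4}, {"translation": [-4, 6, -9], "spin": 0, "jaw": 0.4}])

```text
time: 2.7
tool_pos: [0.5237, 0.2338, 0.1064]
tool_rot: [3.139, -0.001, 1.68]
contact_force: [0.3, -0.1, -0.6]
opening: 0.0495
grip_force: 15.0
```

```bash
python3 -c "
from h import *
go(.6079,.179,.10)"
```

```text
shift cm [-6.37  7.77  0.66] spin 0.43 pos [0.5237 0.2338 0.1064] rot [ 3.139e+00 -1.000e-03  1.680e+00] open 0.0495 grip 15.0 t 2.7 F [ 0.3 -0.1 -0.6]
```

Emit:
send_rows(targets=[{"translation": [-2.2, 2.6, 0.3], "spin": 0, "jaw": 0.4}, {"translation": [-4.4, 5.2, 0.6], "spin": 0, "jaw": 0.4}, {"translation": [-6.35, 7.75, 0.6], "spin": 0.4, "jaw": 0.4}, {"translation": [-6.35, 7.75, 0.6], "spin": 0.4, "jaw": 0.4}, {"translation": [-6.35, 7.75, 0.6], "spin": 0.4, "jaw": 0.4}])

```text
time: 3.2
tool_pos: [0.6064, 0.1782, 0.0981]
tool_rot: [-3.141, -0.0, 1.67]
contact_force: [-0.7, 0.1, -0.8]
opening: 0.0494
grip_force: 15.0
```

```bash
cat > w.py <<'E'
import sys
from h import *
# wrist view: yellow floors
nm=sys.argv[1]; st=monitor.observe(); im,d=read_camera('wrist'); cv2.imwrite(f'pics/{nm}.png',im[:,:,::-1])
C=cam('wrist',st); hsv=cv2.cvtColor(im,cv2.COLOR_RGB2HSV)
m=((hsv[...,0]>20)&(hsv[...,0]<38)&(hsv[...,1]>40)&(hsv[...,2]>110)).astype(np.uint8)
n,lab,stt,ce=cv2.connectedComponentsWithStats(m)
for i in range(1,n):
    if stt[i,4]>300:
        v,u=np.nonzero(lab==i); W=onplane(np.c_[u,v],.014,C)
        (a,b),r=cv2.minEnclosingCircle(W[:,:2].astype(np.float32)); print(ce[i].round(),stt[i,4],"circ",np.round([a,b,r],4),"mean",W.mean(0).round(4))
go(*map(float,sys.argv[2:5]))
E
python3 w.py w2 .6079 .179 .03
```

```text
[280. 203.] 1854 circ [0.6056 0.1746 0.0313] mean [0.6042 0.1883 0.014 ]
[187. 291.] 494 circ [0.5277 0.097  0.0272] mean [0.5279 0.0972 0.014 ]
[375. 290.] 506 circ [0.6955 0.1139 0.0275] mean [0.6972 0.1153 0.014 ]
[321. 326.] 3545 circ [0.6734 0.0617 0.1478] mean [0.6549 0.073  0.014 ]
shift cm [-0.01  0.22  6.82] spin -0.09 pos [0.6058 0.1788 0.0982] rot [-3.14  -0.     1.671] open 0.0495 grip 15.0 t 3.25 F [-1.   0.6 -0.6]
```

View pics/w2.png

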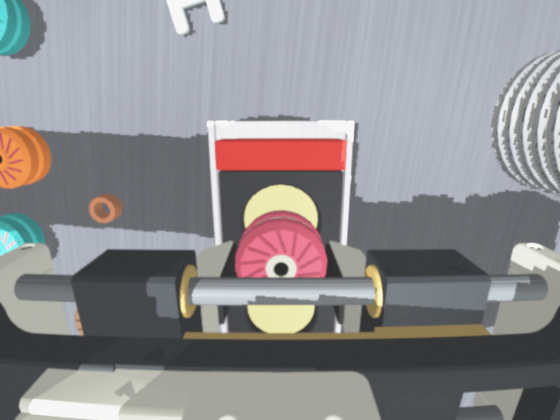

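The wrist picture shows pink held over the first cutout beside the red block. The pack and the cutout are both centred at column 281, so I'm lowering.

Emit:
send_rows(targets=[{"translation": [0, 0.1, 2], "spin": 0, "jaw": 0.4}, {"translation": [0, 0.1, 4], "spin": 0, "jaw": 0.4}, {"translation": [0, 0.1, 5.5], "spin": 0, "jaw": 0.4}, {"translation": [0, 0.1, 6.4], "spin": 0, "jaw": 0.4}, {"translation": [0, 0.1, 6.6], "spin": 0, "jaw": 0.4}])

```text
time: 3.75
tool_pos: [0.6066, 0.1792, 0.0315]
tool_rot: [-3.14, 0.0, 1.672]
contact_force: [-0.1, 0.2, -0.8]
opening: 0.0494
grip_force: 15.0
```

Emit:
send_rows(targets=[{"translation": [0, 0, 0], "spin": 0, "jaw": 0.4}, {"translation": [0, 0, 0.1], "spin": 0, "jaw": 0.4}, {"translation": [0, 0, 0.1], "spin": 0, "jaw": 0.4}, {"translation": [0, 0, 0.1], "spin": 0, "jaw": 0.4}, {"translation": [0, 0, 0.1], "spin": 0, "jaw": 0.4}])

```text
time: 4.25
tool_pos: [0.6078, 0.1788, 0.0319]
tool_rot: [3.141, -0.0, 1.671]
contact_force: [0.9, 0.6, -0.0]
opening: 0.0497
grip_force: 15.0
```

Emit:
send_rows(targets=[{"translation": [0, 0, 0.1], "spin": 0, "jaw": 0.4}, {"translation": [0, 0, 0.15], "spin": 0, "jaw": 0.4}, {"translation": [0, 0, 0.2], "spin": 0, "jaw": 0.4}, {"translation": [0, 0, 0.2], "spin": 0, "jaw": 0.4}, {"translation": [0, 0, 0.2], "spin": 0, "jaw": 0.4}])

```text
time: 4.75
tool_pos: [0.6076, 0.1788, 0.0298]
tool_rot: [3.141, -0.0, 1.671]
contact_force: [-1.4, 0.5, 4.1]
opening: 0.0494
grip_force: 15.0
```

```bash
python3 -c "
from h import *
go(.6079,.179,.03)"
```

```text
shift cm [ 0.02  0.04 -0.02] spin -0.08 pos [0.6076 0.1788 0.0298] rot [ 3.141 -0.     1.671] open 0.0494 grip 15.0 t 4.75 F [-1.4  0.5  4.1]
```

Contact at the expected height, with 4 N. Releasing and rising.

Emit:
send_rows(targets=[{"translation": [0, 0, 0], "spin": 0, "jaw": 0.7}, {"translation": [0, 0, 0], "spin": 0, "jaw": 0.7}, {"translation": [0, 0, 0], "spin": 0, "jaw": 0.7}, {"translation": [0, 0, -2], "spin": 0, "jaw": 0.7}, {"translation": [0, 0, -6], "spin": 0, "jaw": 0.7}])

```text
time: 5.25
tool_pos: [0.6053, 0.1784, 0.0866]
tool_rot: [-3.134, 0.0, 1.671]
contact_force: [0.2, 0.5, 0.1]
opening: 0.0642
grip_force: 0.0
```

```bash
python3 -c "
from h import *
go(.468,-.088,.16)"
```

```text
shift cm [-25.13 -16.39  -7.2 ] spin -0.09 pos [0.6053 0.1784 0.0866] rot [-3.134  0.     1.671] open 0.0642 grip 0.0 t 5.25 F [0.2 0.5 0.1]
```

Emit:
send_rows(targets=[{"translation": [-1.5, -1, -4], "spin": 0, "jaw": 0.78}, {"translation": [-6, -4, -7], "spin": 0, "jaw": 0.78}, {"translation": [-10, -6.5, -7], "spin": 0, "jaw": 0.78}, {"translation": [-14, -9, -7], "spin": 0, "jaw": 0.78}, {"translation": [-18, -12, -7], "spin": 0, "jaw": 0.78}])

```text
time: 5.75
tool_pos: [0.5081, -0.0096, 0.16]
tool_rot: [3.14, 0.001, 1.672]
contact_force: [0.8, -2.0, -1.0]
opening: 0.072
grip_force: 0.0
```

```bash
python3 -c "
from h import *
go(.468,-.088,.16)"
```

```text
shift cm [-7.39 -4.78 -0.01] spin -0.05 pos [ 0.5081 -0.0096  0.16  ] rot [3.140e+00 1.000e-03 1.672e+00] open 0.072 grip 0.0 t 5.75 F [ 0.8 -2.  -1. ]
```

Emit:
send_rows(targets=[{"translation": [-3, -2, 0], "spin": 0, "jaw": 0.78}, {"translation": [-6, -4, 0], "spin": 0, "jaw": 0.78}, {"translation": [-7.4, -4.8, 0], "spin": 0, "jaw": 0.78}, {"translation": [-7.4, -4.8, 0], "spin": 0, "jaw": 0.78}, {"translation": [-7.4, -4.8, 0], "spin": 0, "jaw": 0.78}])

```text
time: 6.25
tool_pos: [0.4686, -0.0865, 0.1595]
tool_rot: [3.141, -0.0, 1.67]
contact_force: [-0.1, -0.3, 0.9]
opening: 0.0717
grip_force: 0.0
```

```bash
cat > p.py <<'E'
import sys
from h import *
x,y,h,z=map(float,sys.argv[1:5]); st=monitor.observe(); im,d=read_camera('wrist')
C=cam('wrist',st);yy,xx=np.mgrid[0:420,0:560];P=depthpts(np.c_[xx.ravel(),yy.ravel()],d,C).reshape(420,560,3)
t=(abs(P[...,2]-h)<.005)&(np.hypot(P[...,0]-x,P[...,1]-y)<.04)&(d>0)
q=P[t];print(len(q),q.mean(0),cv2.minEnclosingCircle(q[:,:2].astype(np.float32)))
go(x,y,z)
E
python3 p.py .468 -.088 .042 .016
```

```text
2067 [ 0.46579025 -0.08659022  0.04155664] ((0.46605849266052246, -0.0878266915678978), 0.025026079267263412)
shift cm [-0.19 -0.1  14.35] spin -0.08 pos [ 0.4688 -0.0861  0.1595] rot [ 3.141 -0.     1.671] open 0.0715 grip 0.0 t 6.3 F [0.2 0.3 0.3]
```

Emit:
send_rows(targets=[{"translation": [-0.15, -0.1, 4.5], "spin": 0, "jaw": 0.78}, {"translation": [-0.15, -0.1, 9], "spin": 0, "jaw": 0.78}, {"translation": [-0.15, -0.1, 12.5], "spin": 0, "jaw": 0.78}, {"translation": [-0.15, -0.1, 14.3], "spin": 0, "jaw": 0.78}, {"translation": [-0.15, -0.1, 14.3], "spin": 0, "jaw": 0.78}])

```text
time: 6.8
tool_pos: [0.4663, -0.0865, 0.0141]
tool_rot: [-3.137, -0.003, 1.673]
contact_force: [-0.0, 0.6, -0.1]
opening: 0.0714
grip_force: 0.0
```

Emit:
send_rows(targets=[{"translation": [0, 0, 0], "spin": 0, "jaw": 0.4}, {"translation": [0, 0, 0], "spin": 0, "jaw": 0.4}, {"translation": [0, 0, 0], "spin": 0, "jaw": 0.4}, {"translation": [0, 0, 0], "spin": 0, "jaw": 0.4}, {"translation": [0, 0, 0], "spin": 0, "jaw": 0.4}])

```text
time: 7.3
tool_pos: [0.4684, -0.0882, 0.0176]
tool_rot: [3.139, 0.001, 1.671]
contact_force: [-1.2, 0.8, 7.0]
opening: 0.0496
grip_force: 15.0
```

Emit:
send_rows(targets=[{"translation": [0, 0, -2.5], "spin": 0, "jaw": 0.4}, {"translation": [0, 0, -6], "spin": 0, "jaw": 0.4}, {"translation": [0, 0, -9], "spin": 0, "jaw": 0.4}, {"translation": [2, 3, -9.5], "spin": 0, "jaw": 0.4}, {"translation": [5, 6, -10], "spin": 0, "jaw": 0.4}])

```text
time: 7.8
tool_pos: [0.5235, -0.0332, 0.1183]
tool_rot: [3.138, 0.001, 1.668]
contact_force: [0.1, -1.5, -1.0]
opening: 0.0492
grip_force: 15.0
```

```bash
python3 -c "
from h import *
go(.616,.0955,.115)"
```

```text
shift cm [11.91 10.45  0.35] spin -0.27 pos [ 0.5235 -0.0332  0.1183] rot [3.138e+00 1.000e-03 1.668e+00] open 0.0492 grip 15.0 t 7.8 F [ 0.1 -1.5 -1. ]
```

Emit:
send_rows(targets=[{"translation": [4, 3.5, 0.3], "spin": 0, "jaw": 0.4}, {"translation": [8, 7, 0.3], "spin": 0, "jaw": 0.4}, {"translation": [11.9, 10.45, 0.3], "spin": -0.3, "jaw": 0.4}, {"translation": [11.9, 10.45, 0.3], "spin": -0.3, "jaw": 0.4}, {"translation": [11.9, 10.45, 0.3], "spin": -0.3, "jaw": 0.4}])

```text
time: 8.3
tool_pos: [0.6144, 0.0979, 0.113]
tool_rot: [-3.141, 0.0, 1.679]
contact_force: [-0.2, -0.7, -1.4]
opening: 0.0498
grip_force: 15.0
```

```bash
python3 w.py w3 .616 .0955 .033
```

```text
[274. 137.] 1081 circ [0.6056 0.1744 0.0313] mean [0.6018 0.1593 0.014 ]
[280. 202.] 1612 circ [0.614  0.0909 0.0313] mean [0.6125 0.105  0.014 ]
[186. 291.] 496 circ [0.5332 0.0066 0.0293] mean [0.5321 0.0066 0.014 ]
[375. 291.] 505 circ [0.7102 0.026  0.0292] mean [0.7125 0.027  0.014 ]
[279. 320.] 527 circ [ 0.6239 -0.0033  0.0294] mean [ 0.6244 -0.0147  0.014 ]
[357. 333.] 1904 circ [ 0.6868 -0.0297  0.1575] mean [ 0.705  -0.0232  0.014 ]
shift cm [-0.13  0.23  8.  ] spin 0.28 pos [0.6137 0.0966 0.113 ] rot [-3.14   0.     1.678] open 0.0498 grip 15.0 t 8.35 F [-0.5 -0.9 -0.8]
```

View pics/w3.png

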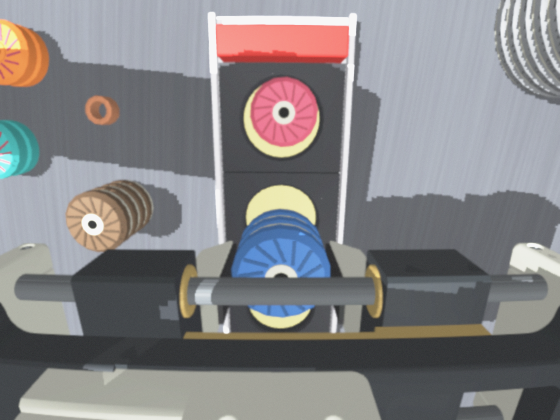

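The picture shows pink seated in the first cutout (284,112) and blue held over the second, centred at column 281. Lowering.

Emit:
send_rows(targets=[{"translation": [-0.15, 0.1, 2.5], "spin": 0.2, "jaw": 0.4}, {"translation": [-0.15, 0.1, 5], "spin": 0.2, "jaw": 0.4}, {"translation": [-0.15, 0.1, 7], "spin": 0.2, "jaw": 0.4}, {"translation": [-0.15, 0.1, 7.8], "spin": 0.2, "jaw": 0.4}, {"translation": [-0.15, 0.1, 7.9], "spin": 0.2, "jaw": 0.4}])

```text
time: 8.85
tool_pos: [0.6144, 0.0938, 0.0338]
tool_rot: [-3.139, -0.0, 1.671]
contact_force: [0.2, 0.2, -1.0]
opening: 0.0498
grip_force: 15.0
```

Emit:
send_rows(targets=[{"translation": [0, 0, 0.1], "spin": 0, "jaw": 0.4}, {"translation": [0, 0, 0.15], "spin": 0, "jaw": 0.4}, {"translation": [0, 0, 0.2], "spin": 0, "jaw": 0.4}, {"translation": [0, 0, 0.2], "spin": 0, "jaw": 0.4}, {"translation": [0, 0, 0.2], "spin": 0, "jaw": 0.4}])

```text
time: 9.35
tool_pos: [0.6156, 0.0952, 0.0328]
tool_rot: [3.141, -0.0, 1.673]
contact_force: [-0.2, -0.4, -1.4]
opening: 0.0493
grip_force: 15.0
```

Emit:
send_rows(targets=[{"translation": [0, 0, 0.05], "spin": 0, "jaw": 0.4}, {"translation": [0, 0, 0.1], "spin": 0, "jaw": 0.4}, {"translation": [0, 0, 0.15], "spin": 0, "jaw": 0.4}, {"translation": [0, 0, 0.15], "spin": 0, "jaw": 0.4}, {"translation": [0, 0, 0.15], "spin": 0, "jaw": 0.4}])

```text
time: 9.85
tool_pos: [0.6155, 0.0952, 0.0317]
tool_rot: [3.141, -0.0, 1.673]
contact_force: [-2.4, 0.1, 5.5]
opening: 0.0496
grip_force: 15.0
```

Emit:
send_rows(targets=[{"translation": [0, 0, 0], "spin": 0, "jaw": 0.7}, {"translation": [0, 0, 0], "spin": 0, "jaw": 0.7}, {"translation": [0, 0, 0], "spin": 0, "jaw": 0.7}, {"translation": [0, 0, -2.5], "spin": 0, "jaw": 0.7}, {"translation": [0, 0, -7], "spin": 0, "jaw": 0.7}])

```text
time: 10.35
tool_pos: [0.6131, 0.095, 0.0981]
tool_rot: [-3.134, -0.001, 1.673]
contact_force: [0.7, 0.4, 0.1]
opening: 0.0638
grip_force: 0.0
```

```bash
python3 -c "
from h import *
go(.471,.081,.175)"
```

```text
shift cm [  0.06 -14.34  -7.57] spin 0.01 pos [0.6131 0.095  0.0981] rot [-3.134e+00 -1.000e-03  1.673e+00] open 0.0638 grip 0.0 t 10.35 F [0.7 0.4 0.1]
```

Emit:
send_rows(targets=[{"translation": [0, -0.5, -4.5], "spin": 0, "jaw": 0.78}, {"translation": [0, -4, -7.5], "spin": 0, "jaw": 0.78}, {"translation": [0, -8, -7.5], "spin": 0, "jaw": 0.78}, {"translation": [0, -12, -7.5], "spin": 0, "jaw": 0.78}, {"translation": [0, -14.3, -7.5], "spin": 0, "jaw": 0.78}])

```text
time: 10.85
tool_pos: [0.4703, 0.0805, 0.1761]
tool_rot: [-3.141, -0.0, 1.673]
contact_force: [0.2, -1.1, 0.7]
opening: 0.0717
grip_force: 0.0
```

Emit:
send_rows(targets=[{"translation": [0, 0, 0], "spin": 0, "jaw": 0.78}, {"translation": [0, 0, 0], "spin": 0, "jaw": 0.78}, {"translation": [0, 0, 0], "spin": 0, "jaw": 0.78}, {"translation": [0, 0, 0], "spin": 0, "jaw": 0.78}, {"translation": [0, 0, 0], "spin": 0, "jaw": 0.78}])

```text
time: 11.35
tool_pos: [0.4738, 0.0806, 0.1756]
tool_rot: [-3.141, -0.0, 1.673]
contact_force: [0.5, -0.0, 0.2]
opening: 0.0716
grip_force: 0.0
```

```bash
python3 p.py .471 .081 .056 .020
```

```text
2061 [0.47036913 0.08468728 0.05556142] ((0.4703224003314972, 0.08337762206792831), 0.025146041065454483)
shift cm [ 0.07 -0.25 15.56] spin 0.02 pos [0.4736 0.0806 0.1756] rot [-3.141 -0.     1.673] open 0.0718 grip 0.0 t 11.4 F [-0.4  0.  -1. ]
```

Emit:
send_rows(targets=[{"translation": [0.15, -0.25, 4.5], "spin": 0, "jaw": 0.78}, {"translation": [0.15, -0.25, 9], "spin": 0, "jaw": 0.78}, {"translation": [0.15, -0.25, 13.5], "spin": 0, "jaw": 0.78}, {"translation": [0.15, -0.25, 15.5], "spin": 0, "jaw": 0.78}, {"translation": [0.15, -0.25, 15.5], "spin": 0, "jaw": 0.78}])

```text
time: 11.9
tool_pos: [0.4686, 0.0817, 0.0182]
tool_rot: [-3.135, -0.001, 1.673]
contact_force: [0.9, 1.1, 0.6]
opening: 0.0721
grip_force: 0.0
```

Emit:
send_rows(targets=[{"translation": [0, 0, 0], "spin": 0, "jaw": 0.4}, {"translation": [0, 0, 0], "spin": 0, "jaw": 0.4}, {"translation": [0, 0, 0], "spin": 0, "jaw": 0.4}, {"translation": [0, 0, 0], "spin": 0, "jaw": 0.4}, {"translation": [0, 0, 0], "spin": 0, "jaw": 0.4}])

```text
time: 12.4
tool_pos: [0.4716, 0.0819, 0.0223]
tool_rot: [3.139, 0.0, 1.673]
contact_force: [-0.3, -0.3, 7.8]
opening: 0.0498
grip_force: 15.0
```

Emit:
send_rows(targets=[{"translation": [0, 0, -2.5], "spin": 0, "jaw": 0.4}, {"translation": [0, 0, -6], "spin": 0, "jaw": 0.4}, {"translation": [0, 0, -9], "spin": 0, "jaw": 0.4}, {"translation": [-1, 2, -10], "spin": 0, "jaw": 0.4}, {"translation": [-3, 5, -10.5], "spin": 0, "jaw": 0.4}])

```text
time: 12.9
tool_pos: [0.5234, 0.0578, 0.1283]
tool_rot: [3.139, -0.0, 1.675]
contact_force: [0.0, -0.3, -0.6]
opening: 0.0501
grip_force: 15.0
```

```bash
python3 -c "
from h import *
go(.6245,.011,.125)"
```

```text
shift cm [-5.71  9.56  0.36] spin 0.12 pos [0.5234 0.0578 0.1283] rot [ 3.139 -0.     1.675] open 0.0501 grip 15.0 t 12.9 F [ 0.  -0.3 -0.6]
```

Emit:
send_rows(targets=[{"translation": [-2, 3.5, 0.3], "spin": 0, "jaw": 0.4}, {"translation": [-4, 7, 0.3], "spin": 0, "jaw": 0.4}, {"translation": [-5.7, 9.55, 0.3], "spin": 0, "jaw": 0.4}, {"translation": [-5.7, 9.55, 0.3], "spin": 0, "jaw": 0.4}, {"translation": [-5.7, 9.55, 0.3], "spin": 0, "jaw": 0.4}])

```text
time: 13.4
tool_pos: [0.6236, 0.01, 0.1225]
tool_rot: [-3.14, -0.001, 1.672]
contact_force: [-0.7, 1.1, -0.7]
opening: 0.0496
grip_force: 15.0
```

```bash
python3 w.py w4 .6245 .0105 .037
```

```text
[274. 136.] 635 circ [0.614  0.0905 0.0314] mean [0.6107 0.0718 0.014 ]
[278. 196.] 1723 circ [0.6225 0.007  0.0315] mean [0.6192 0.0196 0.014 ]
[186. 291.] 521 circ [ 0.5384 -0.0869  0.0305] mean [ 0.5377 -0.0863  0.014 ]
[375. 291.] 514 circ [ 0.7235 -0.0678  0.0303] mean [ 0.725  -0.0671  0.014 ]
[358. 333.] 1910 circ [ 0.6984 -0.1254  0.1638] mean [ 0.7177 -0.1187  0.014 ]
shift cm [-0.02  0.16  8.57] spin 0.02 pos [0.6231 0.0105 0.1227] rot [-3.140e+00 -1.000e-03  1.673e+00] open 0.0496 grip 15.0 t 13.45 F [ 0.3 -0.6 -0.7]
```

View pics/w4.png

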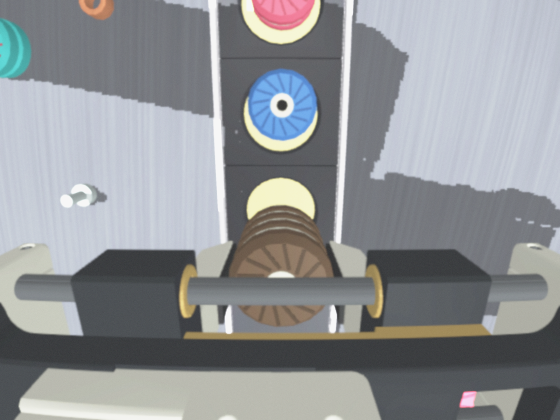

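Blue is seated in the second cutout at (282,105). Brown is held over the third at (281,270), lined up in x.

Emit:
send_rows(targets=[{"translation": [-0.05, 0.1, 2.5], "spin": 0, "jaw": 0.4}, {"translation": [-0.05, 0.1, 5], "spin": 0, "jaw": 0.4}, {"translation": [-0.05, 0.1, 7.2], "spin": 0, "jaw": 0.4}, {"translation": [-0.05, 0.1, 8.3], "spin": 0, "jaw": 0.4}, {"translation": [-0.05, 0.1, 8.4], "spin": 0, "jaw": 0.4}])

```text
time: 13.95
tool_pos: [0.6237, 0.0104, 0.0379]
tool_rot: [-3.139, -0.001, 1.674]
contact_force: [0.2, 0.5, -0.8]
opening: 0.0497
grip_force: 15.0
```

Emit:
send_rows(targets=[{"translation": [0, 0, 0.1], "spin": 0, "jaw": 0.4}, {"translation": [0, 0, 0.15], "spin": 0, "jaw": 0.4}, {"translation": [0, 0, 0.2], "spin": 0, "jaw": 0.4}, {"translation": [0, 0, 0.2], "spin": 0, "jaw": 0.4}, {"translation": [0, 0, 0.2], "spin": 0, "jaw": 0.4}])

```text
time: 14.45
tool_pos: [0.6254, 0.0097, 0.0374]
tool_rot: [3.141, 0.0, 1.673]
contact_force: [0.9, 0.9, -1.7]
opening: 0.0497
grip_force: 15.0
```

Emit:
send_rows(targets=[{"translation": [0, 0, 0.05], "spin": 0, "jaw": 0.4}, {"translation": [0, 0, 0.1], "spin": 0, "jaw": 0.4}, {"translation": [0, 0, 0.15], "spin": 0, "jaw": 0.4}, {"translation": [0, 0, 0.15], "spin": 0, "jaw": 0.4}, {"translation": [0, 0, 0.15], "spin": 0, "jaw": 0.4}])

```text
time: 14.95
tool_pos: [0.6253, 0.0097, 0.0364]
tool_rot: [3.141, 0.0, 1.673]
contact_force: [-2.7, -0.6, 5.9]
opening: 0.0501
grip_force: 15.0
```

Emit:
send_rows(targets=[{"translation": [0, 0, 0], "spin": 0, "jaw": 0.7}, {"translation": [0, 0, 0], "spin": 0, "jaw": 0.7}, {"translation": [0, 0, 0], "spin": 0, "jaw": 0.7}, {"translation": [0, 0, -2.5], "spin": 0, "jaw": 0.7}, {"translation": [0, 0, -7], "spin": 0, "jaw": 0.7}])

```text
time: 15.45
tool_pos: [0.6228, 0.0099, 0.1026]
tool_rot: [-3.134, -0.002, 1.673]
contact_force: [0.7, -0.9, -0.2]
opening: 0.0641
grip_force: 0.0
```

```bash
python3 -c "
from h import *
go(.459,-.253,.19)"
```

```text
shift cm [-24.47 -19.05  -8.64] spin 0.01 pos [0.6228 0.0099 0.1026] rot [-3.134e+00 -2.000e-03  1.673e+00] open 0.0641 grip 0.0 t 15.45 F [ 0.7 -0.9 -0.2]
```

Emit:
send_rows(targets=[{"translation": [-0.5, -0.5, -4.5], "spin": 0, "jaw": 0.78}, {"translation": [-4, -3, -8], "spin": 0, "jaw": 0.78}, {"translation": [-8, -6, -8.6], "spin": 0, "jaw": 0.78}, {"translation": [-12, -9, -8.6], "spin": 0, "jaw": 0.78}, {"translation": [-16, -12, -8.6], "spin": 0, "jaw": 0.78}])

```text
time: 15.95
tool_pos: [0.5238, -0.1588, 0.1921]
tool_rot: [3.14, 0.001, 1.674]
contact_force: [0.8, -0.5, 0.4]
opening: 0.0716
grip_force: 0.0
```

```bash
python3 -c "
from h import *
go(.459,-.253,.19)"
```

```text
shift cm [-8.71 -7.42  0.2 ] spin 0.06 pos [ 0.5238 -0.1588  0.1921] rot [3.140e+00 1.000e-03 1.674e+00] open 0.0716 grip 0.0 t 15.95 F [ 0.8 -0.5  0.4]
```

Emit:
send_rows(targets=[{"translation": [-3.5, -3, 0.2], "spin": 0, "jaw": 0.78}, {"translation": [-7, -6, 0.2], "spin": 0, "jaw": 0.78}, {"translation": [-8.7, -7.4, 0.2], "spin": 0, "jaw": 0.78}, {"translation": [-8.7, -7.4, 0.2], "spin": 0, "jaw": 0.78}, {"translation": [-8.7, -7.4, 0.2], "spin": 0, "jaw": 0.78}])

```text
time: 16.45
tool_pos: [0.46, -0.2516, 0.1894]
tool_rot: [3.141, -0.0, 1.672]
contact_force: [0.1, -0.4, -0.0]
opening: 0.072
grip_force: 0.0
```

```bash
python3 p.py .459 -.253 .070 .024
```

```text
2038 [ 0.45735998 -0.2524877   0.06958949] ((0.4573991000652313, -0.25374656915664673), 0.025012634694576263)
shift cm [-0.19 -0.16 16.54] spin 0.02 pos [ 0.4604 -0.251   0.1894] rot [ 3.141 -0.     1.673] open 0.0716 grip 0.0 t 16.5 F [ 0.  -0.2 -0.8]
```

Emit:
send_rows(targets=[{"translation": [-0.2, -0.2, 4.5], "spin": 0, "jaw": 0.78}, {"translation": [-0.2, -0.2, 9], "spin": 0, "jaw": 0.78}, {"translation": [-0.2, -0.2, 13.5], "spin": 0, "jaw": 0.78}, {"translation": [-0.2, -0.2, 16.5], "spin": 0, "jaw": 0.78}, {"translation": [-0.2, -0.2, 16.5], "spin": 0, "jaw": 0.78}])

```text
time: 17.0
tool_pos: [0.4566, -0.2507, 0.0207]
tool_rot: [-3.136, -0.006, 1.675]
contact_force: [-0.1, -0.1, 0.5]
opening: 0.0713
grip_force: 0.0
```

Emit:
send_rows(targets=[{"translation": [0, 0, 0], "spin": 0, "jaw": 0.4}, {"translation": [0, 0, 0], "spin": 0, "jaw": 0.4}, {"translation": [0, 0, 0], "spin": 0, "jaw": 0.4}, {"translation": [0, 0, 0], "spin": 0, "jaw": 0.4}, {"translation": [0, 0, 0], "spin": 0, "jaw": 0.4}])

```text
time: 17.5
tool_pos: [0.4593, -0.2543, 0.0262]
tool_rot: [3.139, 0.002, 1.673]
contact_force: [0.3, 2.7, 7.5]
opening: 0.0497
grip_force: 15.0
```

Emit:
send_rows(targets=[{"translation": [0, 0, -2.5], "spin": 0, "jaw": 0.4}, {"translation": [0, 0, -6], "spin": 0, "jaw": 0.4}, {"translation": [0, 0, -9], "spin": 0, "jaw": 0.4}, {"translation": [2, 2, -10], "spin": 0, "jaw": 0.4}, {"translation": [5, 5, -10.5], "spin": 0, "jaw": 0.4}])

```text
time: 18.0
tool_pos: [0.5033, -0.2003, 0.132]
tool_rot: [3.139, 0.003, 1.669]
contact_force: [0.7, 0.5, -1.0]
opening: 0.0499
grip_force: 15.0
```

```bash
python3 -c "
from h import *
go(.633,-.0735,.13)"
```

```text
shift cm [11.34 14.15  0.21] spin -0.2 pos [ 0.5033 -0.2003  0.132 ] rot [3.139e+00 3.000e-03 1.669e+00] open 0.0499 grip 15.0 t 18.0 F [ 0.7  0.5 -1. ]
```

Emit:
send_rows(targets=[{"translation": [3, 4, 0.2], "spin": 0, "jaw": 0.4}, {"translation": [6, 8, 0.2], "spin": 0, "jaw": 0.4}, {"translation": [9, 11.5, 0.2], "spin": 0, "jaw": 0.4}, {"translation": [11.3, 14.1, 0.2], "spin": -0.2, "jaw": 0.4}, {"translation": [11.3, 14.1, 0.2], "spin": -0.2, "jaw": 0.4}])

```text
time: 18.5
tool_pos: [0.6338, -0.0683, 0.1277]
tool_rot: [3.139, -0.001, 1.681]
contact_force: [-0.8, -1.6, -0.7]
opening: 0.05
grip_force: 15.0
```

Emit:
send_rows(targets=[{"translation": [0, 0, 0], "spin": 0, "jaw": 0.4}, {"translation": [0, 0, 0], "spin": 0, "jaw": 0.4}, {"translation": [0, 0, 0], "spin": 0, "jaw": 0.4}, {"translation": [0, 0, 0], "spin": 0, "jaw": 0.4}, {"translation": [0, 0, 0], "spin": 0, "jaw": 0.4}])

```text
time: 19.0
tool_pos: [0.6313, -0.0729, 0.1277]
tool_rot: [3.141, -0.0, 1.675]
contact_force: [-0.7, -0.2, -0.9]
opening: 0.0498
grip_force: 15.0
```

```bash
python3 w.py w5 .633 -.0735 .041
```

```text
[281.  28.] 381 circ [0.6142 0.0909 0.0313] mean [0.6157 0.075  0.014 ]
[271. 136.] 754 circ [0.6217 0.005  0.0313] mean [ 0.6156 -0.0115  0.014 ]
[281. 196.] 1779 circ [ 0.6309 -0.0762  0.0314] mean [ 0.6298 -0.064   0.014 ]
[186. 291.] 508 circ [ 0.5456 -0.1726  0.0306] mean [ 0.5444 -0.1725  0.014 ]
[375. 291.] 500 circ [ 0.7328 -0.1535  0.0307] mean [ 0.7355 -0.1527  0.014 ]
[355. 333.] 1984 circ [ 0.7079 -0.2116  0.1665] mean [ 0.7251 -0.2058  0.014 ]
shift cm [-0.1   0.15  8.66] spin 0.16 pos [ 0.6314 -0.0727  0.1276] rot [3.141 0.    1.676] open 0.0498 grip 15.0 t 19.05 F [-0.2 -0.3 -1.4]
```

View pics/w5.png

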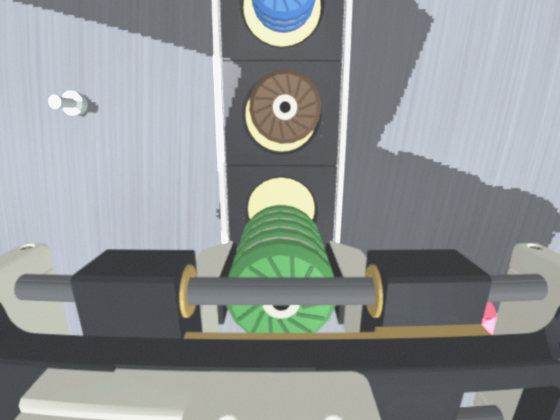

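Brown is seated in the third cutout at (284,107). Green is held over the fourth at (281,290), lined up in x. Lowering.

Emit:
send_rows(targets=[{"translation": [-0.15, 0.1, 2.5], "spin": 0, "jaw": 0.4}, {"translation": [-0.15, 0.1, 5], "spin": 0, "jaw": 0.4}, {"translation": [-0.15, 0.1, 7.3], "spin": 0, "jaw": 0.4}, {"translation": [-0.15, 0.1, 8.4], "spin": 0, "jaw": 0.4}, {"translation": [-0.15, 0.1, 8.6], "spin": 0, "jaw": 0.4}])

```text
time: 19.55
tool_pos: [0.6322, -0.0735, 0.0405]
tool_rot: [-3.14, -0.001, 1.676]
contact_force: [0.1, -0.1, -1.9]
opening: 0.0498
grip_force: 15.0
```

Emit:
send_rows(targets=[{"translation": [0, 0, 0.1], "spin": 0, "jaw": 0.4}, {"translation": [0, 0, 0.15], "spin": 0, "jaw": 0.4}, {"translation": [0, 0, 0.2], "spin": 0, "jaw": 0.4}, {"translation": [0, 0, 0.2], "spin": 0, "jaw": 0.4}, {"translation": [0, 0, 0.2], "spin": 0, "jaw": 0.4}])

```text
time: 20.05
tool_pos: [0.6331, -0.0736, 0.0401]
tool_rot: [3.141, 0.0, 1.677]
contact_force: [-0.1, 0.1, 0.4]
opening: 0.0495
grip_force: 15.0
```

Emit:
send_rows(targets=[{"translation": [0, 0, 0.05], "spin": 0, "jaw": 0.4}, {"translation": [0, 0, 0.1], "spin": 0, "jaw": 0.4}, {"translation": [0, 0, 0.1], "spin": 0, "jaw": 0.4}, {"translation": [0, 0, 0.1], "spin": 0, "jaw": 0.4}, {"translation": [0, 0, 0.1], "spin": 0, "jaw": 0.4}])

```text
time: 20.55
tool_pos: [0.6331, -0.0736, 0.04]
tool_rot: [3.14, 0.0, 1.677]
contact_force: [-3.0, 0.5, 8.3]
opening: 0.0499
grip_force: 15.0
```

Emit:
send_rows(targets=[{"translation": [0, 0, 0], "spin": 0, "jaw": 0.7}, {"translation": [0, 0, 0], "spin": 0, "jaw": 0.7}, {"translation": [0, 0, 0], "spin": 0, "jaw": 0.7}, {"translation": [0, 0, -2.5], "spin": 0, "jaw": 0.7}, {"translation": [0, 0, -7], "spin": 0, "jaw": 0.7}])

```text
time: 21.05
tool_pos: [0.6304, -0.073, 0.1054]
tool_rot: [-3.134, -0.003, 1.676]
contact_force: [-0.2, 0.3, 1.0]
opening: 0.0641
grip_force: 0.0
```

Emit:
send_rows(targets=[{"translation": [0, 0, -4], "spin": 0, "jaw": 0.7}, {"translation": [-3, -3, -7], "spin": 0, "jaw": 0.7}, {"translation": [-7, -7, -7], "spin": 0, "jaw": 0.7}, {"translation": [-10, -10, -7], "spin": 0, "jaw": 0.7}, {"translation": [-13, -14, -7], "spin": 0, "jaw": 0.7}])

```text
time: 21.55
tool_pos: [0.5067, -0.2186, 0.1786]
tool_rot: [3.141, 0.001, 1.677]
contact_force: [0.5, -0.7, -0.1]
opening: 0.0645
grip_force: 0.0
```

Emit:
send_rows(targets=[{"translation": [0, 0, 0], "spin": 0, "jaw": 0.7}, {"translation": [0, 0, 0], "spin": 0, "jaw": 0.7}, {"translation": [0, 0, 0], "spin": 0, "jaw": 0.7}, {"translation": [0, 0, 0], "spin": 0, "jaw": 0.7}, {"translation": [0, 0, 0], "spin": 0, "jaw": 0.7}])

```text
time: 22.05
tool_pos: [0.5084, -0.2161, 0.1782]
tool_rot: [-3.142, -0.0, 1.678]
contact_force: [-0.6, -0.9, 1.2]
opening: 0.0641
grip_force: 0.0
```

Run:
```python
from h import *
im,d=read_camera("scene"); cv2.imwrite("pics/end.png",cv2.resize(im[160:330,240:440,::-1],None,fx=3.4,fy=3.4,interpolation=cv2.INTER_CUBIC))
C=cam("scene");yy,xx=np.mgrid[0:420,0:560];P=depthpts(np.c_[xx.ravel(),yy.ravel()],d,C).reshape(420,560,3)
for n,x,y,h in(("pink",.607,.178,.042),("blue",.616,.095,.056),("brown",.625,.010,.070),("green",.633,-.073,.084)):
    q=P[(np.hypot(P[...,0]-x,P[...,1]-y)<.032)&(abs(P[...,2]-h)<.005)&(d>0)]
    print(n,len(q),cv2.minEnclosingCircle(q[:,:2].astype(np.float32)) if len(q) else 0,np.median(q[:,2]),q[:,2].std())
go(.5,0,.2)
```

```text
pink 310 ((0.6090018153190613, 0.17733892798423767), 0.024795766919851303) 0.04155283092093032 0.0017948823875942503
blue 354 ((0.6160023808479309, 0.09438308328390121), 0.02592000737786293) 0.05558564905880803 0.0016108019350705622
brown 415 ((0.6276684999465942, 0.009394976310431957), 0.024878762662410736) 0.06928546959748771 0.001684654442500007
green 491 ((0.6341819167137146, -0.07374371588230133), 0.025308197364211082) 0.08320568052966293 0.001685322028418048
shift cm [21.59  1.5  -2.17] spin 0.32 pos [ 0.5083 -0.2162  0.1782] rot [-3.142 -0.     1.678] open 0.0643 grip 0.0 t 22.1 F [-0.3 -0.2 -0.6]
```

View pics/end.png

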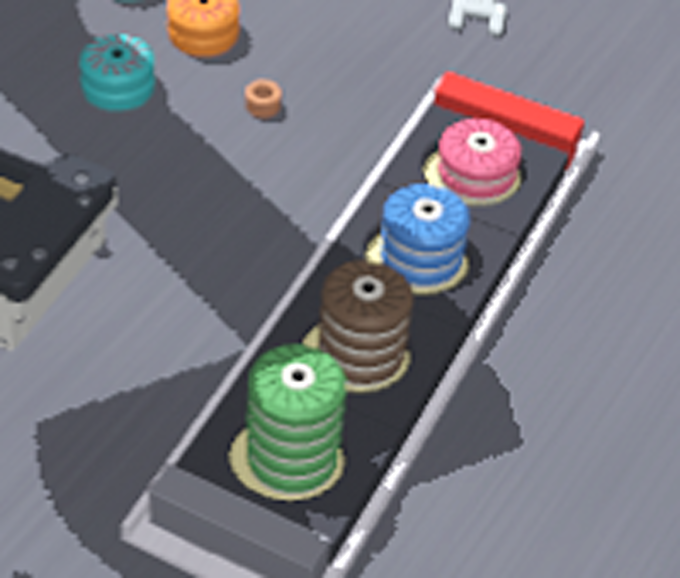

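The final picture shows pink (480,155), blue (426,230), brown (367,320) and green (296,415) upright in order from red to grey. Their tops measure 42, 56, 69 and 83 mm, which matches fully seated packs.

```bash
python3 -c "
from h import *
print(job.hand_in())"
```

```text
the job is handed in; nothing more can be done
None
```

All four packs stand upright and fully down in their cutouts, shortest at the red end to tallest at the grey end; the job was handed in at about 22 s with the gripper clear.

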